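# Book a filter canister into stock at the label reader

## Robot

A 6-joint arm with a two-finger parallel gripper is mounted at the origin on the work surface. World frame = base frame: x ahead of the robot, y to its left, z up, the work surface at z = 0. Lengths are in m, angles in rad, forces in N, time in s.
With the tool pointing down it reaches from about 0.375 to 0.9 m from the base axis. Payload 3.1 kg.
Tool frame: the origin (TCP) lies midway between the tips of the shut fingers; the grasp point (between the pads) lies 19 mm behind it; x points along the fingers, y is the direction in which the jaws open and shut, and the axes are right-handed (so a half turn about x gives the same grasp; the last joint's range is limited). The gripper opens to 85 mm and grips with 20 to 120 N. Pads are 22 mm wide; open, the fingers measure 114 mm over their backs; the gripper's body (76 mm by 85 mm) begins 54 mm behind the grasp point. The pads swing forward as they close: fully open they stand 13 mm farther back than shut.
Start: joints at [1.077, 0.527, 1.433, -0, 1.181, -0.178], TCP at [0.193, 0.594, 0.208] pointing down, gripper open.
Joint ranges: [-3.08, 3.08], [-0.75, 2.2], [0.22, 2.44], [-1.43, 4.57], [0, 2.65], [-2.85, 2.85]. Speed limits (rad/s): [2.79, 2.79, 3.14, 3.14, 3.14, 3.14].

## Interface

Orientations are given as a unit quaternion [x, y, z, w].
In Python, from station import manip gives the robot as it stands.
- The arm moves only by the tool carry_out, never from a script. Its argument "commands" is a list that holds one entry, the list of rows, each a list of 7 numbers: the shift along the tool's x, y, z in units of 25 mm (1.0 is 25 mm), then the turn, a rotation vector about the tool's x, y, z in units of 5 degrees (1.0 is 5 degrees), then the finger opening in mm, from 0 to 85.4. A call has exactly 5 rows; each row is the pose to reach, as a shift and turn from the pose commanded when the call began, along the tool's axes at that moment; what a row does not reach only later rows make up. A row lasts 1/10 s, in which the tool goes at most 50 mm and 8.59 degrees, less where a joint would pass 70% of its speed; a pose out of reach is approached as far as the arm can. A call with a gripper value outside its range is refused whole. The fingers move at their own pace and stop on an object; "force" is the grip in N (left out, the last holds). Time passes only in rows, so rows that repeat a pose let the fingers close, or fill a call up. It gives the time, the measured TCP pose, the force and the opening at its end, in the units of the state.
- manip.sense(): the state, without advancing time (a new reading comes with each control period).
- manip.snapshot(name): name is "side" or "top"; returns a dict with "image" (480x640x3 uint8, red, green, blue), "fx", "fy", "cx", "cy" (pixels), "k1" (the pictures are not rectified: a ray, as slopes to the right and down, at radius r is drawn at 1 + k1 r^2 times it, then the intrinsics apply), "rvec" (rotation vector, rad) and "tvec" (3), from world to camera coordinates, as OpenCV has them. Camera axes: x right, y down, z forward; pixel columns grow to the right and rows downward; lengths in m; the calibration is good to about 2 mm. A picture is of the moment at which its call begins. There is no depth.
- manip.sign_off(): hands the job in, once; it reports no verdict.
The state is a dict: "t": time; "q": joint angles; "qd": joint speeds; "tau": joint torques, N m; "tcp_pos": TCP position; "tool_rot": TCP orientation; "force": force on the tool from outside, world axes, zero at the start; "ft_torque": the same for the moment, N m; "finger_gap": opening from 0.0 (shut) to 1.0 (fully open).
Only numpy, scipy, OpenCV 4.12 (cv2) and the standard library are available. Lean on these libraries where they do the work, as an engineer would, in place of code of your own. Each camera call takes 0.05 s, during which the arm holds its last target.

## Task

Stand the filter canister centrally on the label reader's round stand, turned so that its paper label squarely faces the scanner window, and let go of it. Only then press the large key fully down and release it, and after that the small key, leaving the canister as it stands. Keep the canister upright and leave the jar, bin and carton where they are.

Things in the scene. Friction and masses are not known exactly. Their poses are not given: they have to be found in the camera images.
- canister: Upright plain metal filter canister, loose, 56 mm diameter, 105 mm tall, 0.3 to 0.6 kg. Origin at the centre of its underside; z up; +x points to the middle of the paper label with dark bars on its side (75 degrees wide). A black screw plug (18 mm diameter, 12 mm high) stands off-centre on the lid, on the label side. Grip the plain wall near the top.
- label (a point): Middle of the canister's label: on its side, 28 mm from the axis along its +x, 52 mm above its underside.
- plug (a point): Top centre of the off-centre black plug on the canister's lid, 16 mm from the axis on the label side, 117 mm above the underside.
- reader: Fixed label reader: dark base plate 205 x 100 x 6 mm, a bare round metal stand (76 mm diameter, top 12 mm above the bench) and, along +x, a grey scanner block (62 mm deep, 84 mm wide, top 96 mm up) whose dark window looks back at the stand. Origin on the bench under the stand's centre; +x points to the window; the plate reaches from -55 to 150 mm in x.
- stand_top (a point): Centre of the stand's top face, 12 mm above the bench; the canister belongs here.
- window (a point): Middle of the scanner's window, 73 mm from the stand's axis along the reader's +x, 60 mm above the bench. Right when the canister's +x points along the reader's +x.
- key_box: Fixed flat grey key box 85 x 180 mm, 22 mm high, carrying the two keys 90 mm apart along its y; which key is on which side varies. Origin under its centre on the bench.
- read_key_top (a point): Centre of the top face of the large round key (48 mm diameter). Pressed straight down.
- store_key_top (a point): Centre of the top face of the small round key (26 mm diameter). Pressed straight down.
- read_key (a joint): Travel of the large key: 0 up, 0.006 m fully down; springs back; about 5 N fully down.
- store_key (a joint): Travel of the small key: 0 up, 0.006 m fully down; springs back; about 5 N fully down.
- nut_jar: Bystander: glass jar with metal lid, 72 mm diameter, 120 mm tall, origin at its underside.
- parts_bin: Bystander: open red parts bin 90 x 120 x 55 mm, origin at its underside.
- carton: Bystander: cardboard carton 80 x 100 x 70 mm, origin at its underside.
Mind the look-alikes: they are no part of the job. Leave any orange or turquoise look-alike of the canister alone.

How it is judged:
On the way, in this order (a step that is already met when the one before it is completed fails the run):
1. the canister stands released on the stand, its label facing the scanner window (horizontal distance between canister and stand_top below 0.012 m and z of canister in the frame of stand_top between -0.003 and 0.003 m and angle between canister's own z axis and vertical below 0.1 rad and angle between the x axis of canister and the x axis of reader, either way round below 0.26 rad and horizontal distance between label and window below 0.062 m and contact force between the fingers and canister below 0.1 N and linear speed of canister below 0.02 m/s), for 0.3 s.
2. the large key is pressed down, the small one up, the canister still presented (all of step 1 and value of joint read_key above 0.0045 m and value of joint store_key below 0.002 m), for 0.05 s.
3. the small key is pressed down, the large one up again, the canister still presented (all of step 1 and value of joint store_key above 0.0045 m and value of joint read_key below 0.002 m), for 0.05 s.
At the end, for the whole second after the job is handed in: The canister stands at rest and released on the reader's stand: upright, its axis within 12 mm of the stand's, its label turned to the window within 15 degrees, and both keys are up again (all of step 1 and angular speed of canister below 0.1 rad/s and value of joint each of read_key, store_key below 0.002 m); the robot touches nothing.
It fails at once if a key is pressed while the canister is not on the stand (value of joint any of read_key, store_key above 0.0045 m and horizontal distance between canister and stand_top above 0.04 m).
It fails at once if both keys are down together (value of joint each of read_key, store_key above 0.0045 m).
It fails at once if the canister is tipped over (by more than about 40 degrees) (angle between canister's own z axis and vertical above 0.7 rad).
It fails at once if the jar, bin or carton is moved by more than 25 mm (distance of any of nut_jar, parts_bin, carton from where it was at the start of the episode above 0.025 m).
It also fails if it takes over 58 s, if anything falls off the work surface, if the arm or the gripper's body presses on something with over 40 N, if the wrist force passes 120 N, or if a joint passes its speed limit or range.

## Working session

There is one attempt and no reset: what is moved stays moved. The work goes in short steps, Python scripts to look and compute and a tool call to move; the robot and the scene stay as the last step left them, time stands still between calls to the robot, and variables do not carry over. Pictures are saved under pics/ and viewed, and the job is handed in when it is done.

Besides the shell and the picture viewer there is one more tool, called after ">>>" as name(argument=value, ...), one argument or row to a line, values as JSON. carry_out: Moves the arm, as the interface text tells. Its arguments: {"type":"object","properties":{"commands":{"type":"array"},"force":{"type":"number"}},"required":["commands"]}

```bash
mkdir -p pics; ls
cat > h.py <<'E'
import numpy as np, cv2
from station import manip
def snap(n,f):
    s=manip.snapshot(n); cv2.imwrite('pics/'+f+'.png',s['image'][:,:,::-1]); np.save('pics/'+f+'.npy',s,allow_pickle=True); return s
def load(f): return np.load('pics/'+f+'.npy',allow_pickle=True).item()
def ray(s,u,v):
    x=(u-s['cx'])/s['fx'];y=(v-s['cy'])/s['fy']; rd=np.hypot(x,y); r=rd
    for _ in range(30): r=rd/(1+s['k1']*r*r)
    k=r/rd if rd>0 else 1
    R=cv2.Rodrigues(np.array(s['rvec'],float))[0]; t=np.array(s['tvec'],float).ravel()
    d=R.T@np.array([x*k,y*k,1.]); return -R.T@t,d/np.linalg.norm(d)
def onz(s,u,v,z):
    o,d=ray(s,u,v); return o+d*(z-o[2])/d[2]
def proj(s,p):
    R=cv2.Rodrigues(np.array(s['rvec'],float))[0]; c=R@np.array(p,float)+np.array(s['tvec'],float).ravel()
    a=c[:2]/c[2]; a=a*(1+s['k1']*(a@a)); return a*[s['fx'],s['fy']]+[s['cx'],s['cy']]
def tri(s1,a,s2,b):
    o1,d1=ray(s1,*a);o2,d2=ray(s2,*b)
    k=np.linalg.lstsq(np.c_[d1,-d2],o2-o1,rcond=None)[0]
    p,q=o1+k[0]*d1,o2+k[1]*d2; return (p+q)/2,np.linalg.norm(p-q)
E
python3 - <<'E'
from h import *
for n in('top','side'):
    s=snap(n,n+'0'); print(n,s['fx'],s['k1'],ray(s,320,240))
print(manip.sense())
E
```

```text
pics
top 601.2534137640174 0.01943501207718844 (array([ 0.44737606, -0.07053737,  1.19606502]), array([ 0.13027345,  0.01427565, -0.99137532]))
side 560.7562561228948 -0.04509687414937516 (array([0.26930967, 0.43582247, 0.80608008]), array([ 0.34580927, -0.57167363, -0.74404651]))
{'t': 0.1, 'q': array([ 1.07753483e+00,  5.28410425e-01,  1.43378214e+00, -2.59530600e-05,
        1.18145262e+00, -1.78478502e-01]), 'qd': array([-0.00172671, -0.00395441, -0.00413483, -0.00048676, -0.00034456,
        0.00071274]), 'tau': array([-3.50517848e-04, -4.43304312e+01, -1.78585517e+01, -1.67408557e-04,
        3.87545850e-03, -6.66145709e-06]), 'tcp_pos': array([0.19313004, 0.59366269, 0.20690615]), 'tool_rot': array([ 0.11014224,  0.69859794, -0.11151809,  0.69813561]), 'force': array([ 0.68852084,  0.02071062, -0.31674806]), 'ft_torque': array([ 0.00250204,  0.00284591, -0.02077581]), 'finger_gap': 0.9996278015242894}
```

View pics/top0.png

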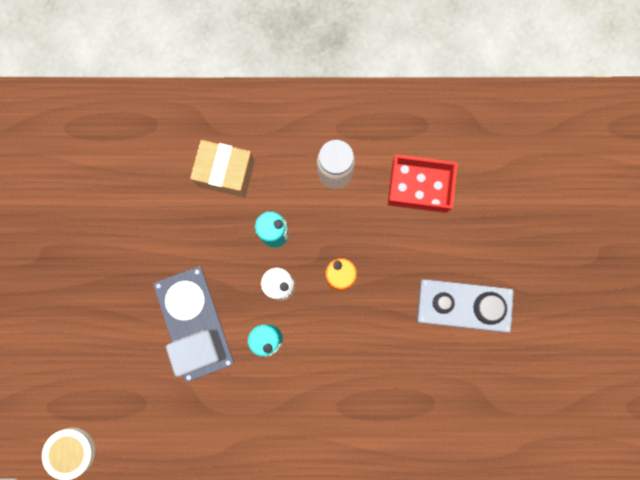

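View pics/side0.png

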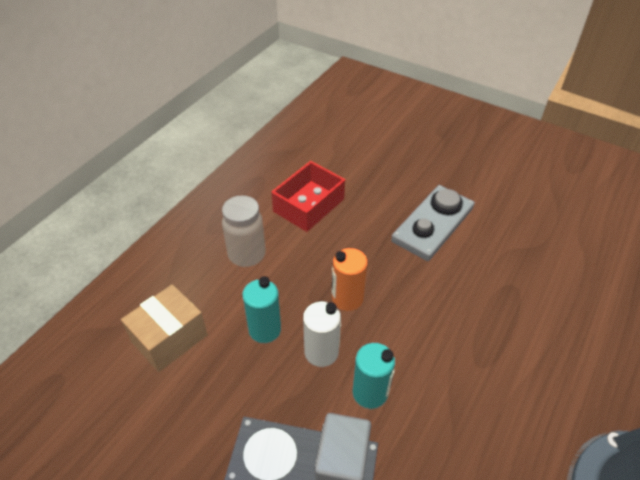

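The look-alikes in the top view are turquoise (271,228), turquoise (264,341) and orange (341,274). The metal jar is at (336,160). The plain metal canister, my choice, is at (277,284), and at (322,335) in the side view. I'll check it in a close crop.

Run:
```python
from h import *
s=load('top0');i=s['image'][190:390,150:310,::-1]
a=cv2.resize(i,None,fx=3,fy=3,interpolation=cv2.INTER_CUBIC)
j=load('side0')['image'][280:420,270:420,::-1]
b=cv2.resize(j,None,fx=2,fy=2,interpolation=cv2.INTER_CUBIC)
b=cv2.copyMakeBorder(b,0,600-b.shape[0],0,0,cv2.BORDER_CONSTANT)
cv2.imwrite('pics/crop0.png',np.hstack([a,b]))
```

```text
(no output)
```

View pics/crop0.png

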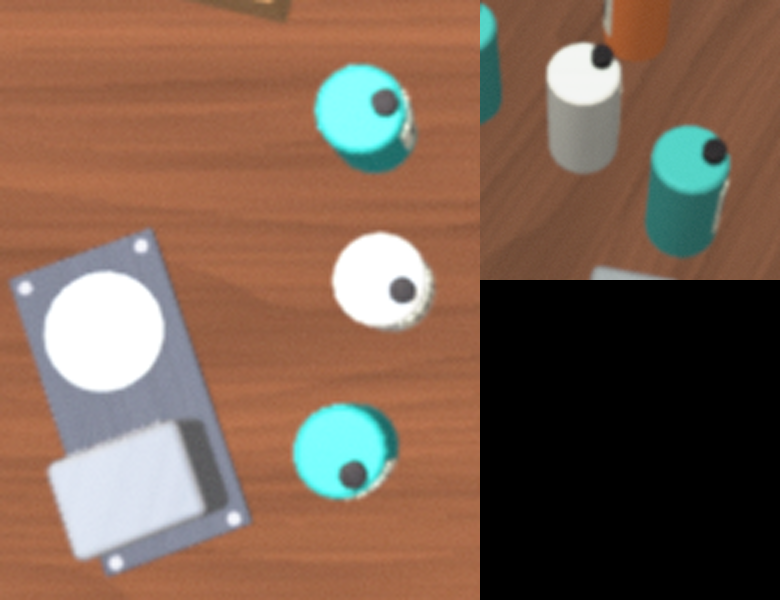

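The crop shows a plain metal canister at (277,284) with its black plug at lower right and a striped label on that side, so the choice holds. Next I'll measure everything.

```bash
cat > meas.py <<'E'
from h import *
def blob(m,seed=None,amin=20):
    n,l,st,c=cv2.connectedComponentsWithStats(m.astype(np.uint8))
    return [(st[k,4],c[k].round(2),l==k) for k in range(1,n) if st[k,4]>=amin]
def near(bl,p): return min(bl,key=lambda b:np.hypot(*(b[1]-p)))
def circ(s,mask,z):
    c=max(cv2.findContours(mask.astype(np.uint8),cv2.RETR_EXTERNAL,cv2.CHAIN_APPROX_NONE)[0],key=len)
    h=cv2.convexHull(c)[:,0]
    P=np.array([onz(s,u,v,z)[:2] for u,v in h])
    A=np.c_[2*P,np.ones(len(P))]; x=np.linalg.lstsq(A,(P**2).sum(1),rcond=None)[0]
    return x[:2],np.sqrt(x[2]+x[:2]@x[:2])*2
E
python3 - <<'E'
from meas import *
T=load('top0');S=load('side0')
def pr(*a):print(*[np.round(x,4) if not isinstance(x,str) else x for x in a])
for n,s,lp,pp,sp in(('top',T,(275,282),(284,287),(184,300)),('side',S,(320,318),(330,308),(270,453))):
    im=s['image'].astype(int);g=im.min(2);mx=im.max(2);sat=mx-g
    lid=near(blob((g>215)),lp); pr(n,'lid',lid[0],lid[1],*circ(s,lid[2],.105))
    pl=near(blob((mx<95)),pp); pr('plug',pl[0],pl[1],onz(s,*pl[1],.113 if n=='side' else .116))
    st=near(blob((g>215)),sp); pr('stand',st[0],st[1],*circ(s,st[2],.012))
    for b in blob(((g>150)&(sat<40)),amin=4):
        if (n=='top' and (150<b[1][0]<240 and 260<b[1][1]<385 or b[1][0]>415 and b[1][1]>275)) or n=='side' and (220<b[1][0]<380 and b[1][1]>410 or 390<b[1][0]<480 and 180<b[1][1]<260): pr(b[0],b[1],onz(s,*b[1],.007))
E
python3 - <<'E'
from h import *
a=cv2.resize(load('top0')['image'][270:340,410:520,::-1],None,fx=4,fy=4,interpolation=cv2.INTER_CUBIC)
b=cv2.resize(load('side0')['image'][180:265,385:480,::-1],None,fx=3,fy=3,interpolation=cv2.INTER_CUBIC)
b=cv2.copyMakeBorder(b,0,280-b.shape[0],0,0,0)if b.shape[0]<280 else cv2.resize(b,(300,280))
cv2.imwrite('pics/keys.png',np.hstack([a,b]))
E
```

```text
top lid 665 [275.47 282.47] [0.5121 0.0241] 0.0555
plug 30 [268.07 348.83] [0.3953 0.0365 0.116 ]
stand 1219 [184.12 300.04] [0.4847 0.2124] 0.0764
31 [196.58 271.55] [0.5408 0.1908 0.007 ]
2765 [460.57 304.9 ] [ 0.475  -0.3296  0.007 ]
1332 [184.09 300.09] [0.4846 0.2137 0.007 ]
29 [157.9  285.52] [0.5132 0.2661 0.007 ]
137 [444.13 302.23] [ 0.4802 -0.2975  0.007 ]
483 [491.71 307.49] [ 0.47   -0.3903  0.007 ]
1594 [191.31 352.43] [0.3834 0.1964 0.007 ]
31 [227.45 362.42] [0.3642 0.1257 0.007 ]
28 [188.32 377.32] [0.3361 0.2006 0.007 ]
side lid 695 [319.72 317.87] [0.5134 0.0278] 0.052
plug 90 [330.94 307.6 ] [0.5063 0.0111 0.113 ]
stand 2082 [269.65 453.81] [0.4859 0.2134] 0.074
271 [445.86 195.58] [ 0.4837 -0.4197  0.007 ]
1579 [428.99 225.6 ] [ 0.4783 -0.3228  0.007 ]
2586 [342.49 446.73] [0.4026 0.1488 0.007 ]
23 [247.22 422.09] [0.5426 0.191  0.007 ]
2273 [269.59 453.77] [0.4868 0.2129 0.007 ]
24 [372.5 446.5] [0.3656 0.1258 0.007 ]
25 [231.68 475.24] [0.5146 0.2664 0.007 ]
```

View pics/keys.png

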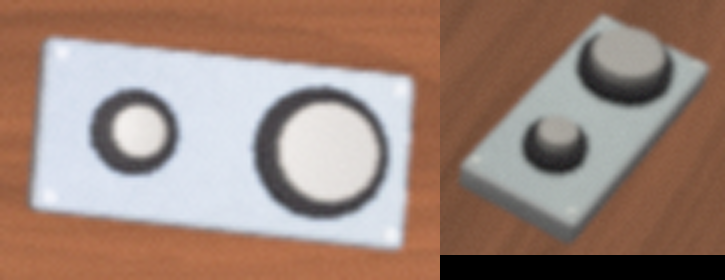

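Run:
```python
from meas import *
T=load('top0');S=load('side0')
r=lambda *a:print(*[np.round(x,4) if not isinstance(x,str) else x for x in a])
def cut(s,x0,x1,y0,y1,f):
    im=s['image'].astype(int);m=np.zeros(im.shape[:2],bool);m[y0:y1,x0:x1]=f(im)[y0:y1,x0:x1];return m
pt=near(blob(cut(T,272,296,276,298,lambda i:i.max(2)<130),amin=8),(284,287))
ps=near(blob(cut(S,322,340,298,320,lambda i:i.max(2)<110),amin=8),(331,308))
r('plug',pt[:2],ps[:2],tri(T,pt[1],S,ps[1]),onz(T,*pt[1],.115),onz(S,*ps[1],.112))
for th in(150,180,215,235):
    b=near(blob(cut(T,255,305,260,305,lambda i:i.min(2)>th),amin=50),(276,283)); r(th,b[0],*circ(T,b[2],.105))
# base of canister & keys
for s,a in((T,(444,302)),(T,(491,307))):
    pass
ks=[]
for nm,t0,s0,zz in(('L',(491,307),(447,200),.0),('S',(445,302),(424,226),0)):
    bt=near(blob(cut(T,415,520,275,335,lambda i:(i.min(2)>150)&(i[:,:,2]-i[:,:,0]<6)),amin=30),t0)
    bs=near(blob(cut(S,390,480,180,260,lambda i:(i.min(2)>132)&(i[:,:,2]-i[:,:,0]<2)),amin=30),s0)
    r(nm,bt[:2],bs[:2],tri(T,bt[1],S,bs[1]),circ(T,bt[2],.035))
```

```text
Traceback (most recent call last):
ValueError: setting an array element with a sequence. The requested array has an inhomogeneous shape after 1 dimensions. The detected shape was (2,) + inhomogeneous part.
```

Run:
```python
from meas import *
np.set_printoptions(precision=4,suppress=True)
T=load('top0');S=load('side0')
r=print
def cut(s,x0,x1,y0,y1,f):
    im=s['image'].astype(int);m=np.zeros(im.shape[:2],bool);m[y0:y1,x0:x1]=f(im)[y0:y1,x0:x1];return m
pt=near(blob(cut(T,272,296,276,298,lambda i:i.max(2)<130),amin=8),(284,287))
ps=near(blob(cut(S,322,340,298,320,lambda i:i.max(2)<110),amin=8),(331,308))
r('plug',pt[:2],ps[:2],tri(T,pt[1],S,ps[1]),onz(T,*pt[1],.115),onz(S,*ps[1],.112))
for th in(150,180,215,235):
    b=near(blob(cut(T,255,305,260,305,lambda i:i.min(2)>th),amin=50),(276,283)); r(th,b[0],*circ(T,b[2],.105))
for nm,t0,s0 in(('L',(491,307),(447,200)),('S',(445,302),(424,226))):
    bt=near(blob(cut(T,415,520,275,335,lambda i:(i.min(2)>150)&(i[:,:,2]-i[:,:,0]<6)),amin=30),t0)
    bs=near(blob(cut(S,390,480,180,260,lambda i:(i.min(2)>132)&(i[:,:,2]-i[:,:,0]<2)),amin=30),s0)
    r(nm,bt[:2],bs[:2],tri(T,bt[1],S,bs[1]),circ(T,bt[2],.035))
```

```text
plug (np.int32(47), array([283.72, 286.34])) (np.int32(106), array([330.8 , 307.35])) (array([0.5063, 0.0104, 0.1127]), np.float64(0.0011789480424799835)) [0.5056 0.01   0.115 ] [0.507  0.0102 0.112 ]
150 768 [0.5117 0.0234] 0.05854874751680698
180 726 [0.512  0.0235] 0.05723654915116393
215 665 [0.5121 0.0241] 0.05548706506659436
235 615 [0.5127 0.0248] 0.05374911676593666
L (np.int32(483), array([491.71, 307.49])) (np.int32(421), array([436.47, 202.95])) (array([ 0.4795, -0.3846,  0.0155]), np.float64(0.02061811731005103)) (array([ 0.4695, -0.3828]), np.float64(0.04684341079643652))
S (np.int32(137), array([444.13, 302.23])) (np.int32(100), array([423.99, 222.48])) (array([ 0.4796, -0.2903,  0.044 ]), np.float64(0.0008924273859875421)) (array([ 0.4794, -0.2922]), np.float64(0.024614755879561526))
```

```bash
cat >> h.py <<'E'
from scipy.spatial.transform import Rotation as Ro
def goal(p,jaw_deg):
    # tool x down, y at jaw_deg
    a=np.radians(jaw_deg); X=np.array([0,0,-1.]);Y=np.array([np.cos(a),np.sin(a),0]);Z=np.cross(X,Y)
    return np.array(p,float),Ro.from_matrix(np.c_[X,Y,Z])
def delta(p,jaw,ref=None):
    s=manip.sense(); P,R=(s['tcp_pos'],Ro.from_quat(s['tool_rot'])) if ref is None else (np.array(ref[0]),Ro.from_quat(ref[1]))
    G,RG=goal(p,jaw)
    return np.round(R.inv().apply(G-P)/.025,3),np.round(np.degrees((R.inv()*RG).as_rotvec())/5,3)
def yaw():
    s=manip.sense(); Y=Ro.from_quat(s['tool_rot']).as_matrix()[:,1]; return np.degrees(np.arctan2(Y[1],Y[0]))
E
python3 - <<'E'
from h import *
T=load('top0')
s=manip.sense();print(Ro.from_quat(s['tool_rot']).as_matrix().round(3),yaw(),np.degrees(s['q']).round(1))
for n,p in(('tq1',(269,226)),('tq2',(263,340)),('or',(341,274)),):print(n,onz(T,*p,.105).round(3))
E
```

```text
[[-0.001  0.31   0.951]
 [-0.002  0.951 -0.31 ]
 [-1.    -0.002 -0.   ]] 71.9648485668705 [ 61.7  30.3  82.1  -0.   67.7 -10.2]
tq1 [0.617 0.039 0.105]
tq2 [0.41  0.047 0.105]
or [ 0.528 -0.093  0.105]
```

Run:
```python
from h import *
print(delta((.5122,.0240,.20),-24.5))
```

```text
(array([  0.306, -17.715,  19.191]), array([1.9293e+01, 1.7000e-02, 2.1000e-02]))
```

>>> carry_out(
  commands=[
    [[0.3,-17.7,19.2,19.3,0,0,85],[0.3,-17.7,19.2,19.3,0,0,85],[0.3,-17.7,19.2,19.3,0,0,85],[0.3,-17.7,19.2,19.3,0,0,85],[0.3,-17.7,19.2,19.3,0,0,85]],
  ],
)

```text
t: 0.6
tcp_pos: [0.3161, 0.3744, 0.2047]
tool_rot: [0.36, 0.608, -0.361, 0.608]
force: [1.1, -0.3, -0.3]
finger_gap: 0.994
```

Run:
```python
from h import *
print(manip.sense()['tcp_pos'],yaw(),delta((.5122,.0240,.20),-24.5))
```

```text
[0.3161039  0.37442683 0.20469351] 28.680663942797445 (array([ 0.191,  0.154, 16.062]), array([1.0636e+01, 4.0000e-03, 3.0000e-03]))
```

>>> carry_out(
  commands=[
    [[0.2,0.15,16.06,10.6,0,0,85],[0.2,0.15,16.06,10.6,0,0,85],[0.2,0.15,16.06,10.6,0,0,85],[0.2,0.15,16.06,10.6,0,0,85],[0.2,0.15,16.06,10.6,0,0,85]],
  ],
)

```text
t: 1.1
tcp_pos: [0.4394, 0.1568, 0.2017]
tool_rot: [-0.558, -0.434, 0.559, -0.434]
force: [0.2, 0.3, -0.0]
finger_gap: 0.995
```

Run:
```python
from h import *
print(manip.sense()['tcp_pos'],yaw(),delta((.5122,.0240,.20),-24.5))
```

```text
[0.43943873 0.15683332 0.20171182] -14.338556430019915 (array([0.067, 4.136, 4.427]), array([ 2.032, -0.   ,  0.003]))
```

>>> carry_out(
  commands=[
    [[0,4.14,4.43,2.03,0,0,80],[0,4.14,4.43,2.03,0,0,80],[0,4.14,4.43,2.03,0,0,80],[0,4.14,4.43,2.03,0,0,80],[0,4.14,4.43,2.03,0,0,80]],
  ],
)

```text
t: 1.6
tcp_pos: [0.5127, 0.0251, 0.2013]
tool_rot: [-0.594, -0.384, 0.594, -0.383]
force: [-1.6, 0.7, -0.0]
finger_gap: 0.936
```

Run:
```python
from h import *
print(manip.sense()['tcp_pos'],yaw(),delta((.5122,.0240,.066),-24.5))
s=snap('side','side1')
```

```text
[0.51267404 0.02507749 0.20127507] -24.306736934555104 (array([5.411, 0.008, 0.047]), array([0.039, 0.001, 0.016]))
```

View pics/side1.png

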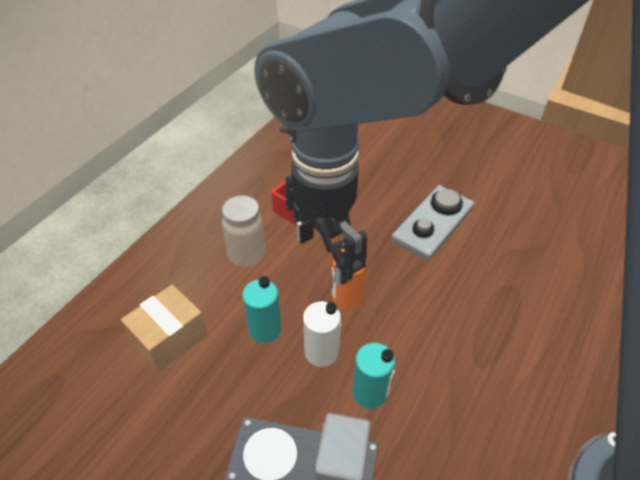

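The gripper hangs in the side view around (340,240), with the canister at (322,335). I'll check the alignment by projection, then go down.

Run:
```python
from h import *
S=load('side1')
for p in((.5127,.0251,.2),(.5122,.024,.105),(.5122,.024,0),tuple(np.array([.5127,.0251,.2])+.04*np.array([.91,-.415,0])),tuple(np.array([.5127,.0251,.2])-.04*np.array([.91,-.415,0]))):print(proj(S,p).round(1))
```

```text
[322.9 276.2]
[323.1 315. ]
[322.6 351.1]
[307.  257.7]
[339.8 295.8]
```

>>> carry_out(
  commands=[
    [[2.7,0,0.04,0.04,0,0,80],[2.7,0,0.04,0.04,0,0,80],[2.7,0,0.04,0.04,0,0,80],[2.7,0,0.04,0.04,0,0,80],[2.7,0,0.04,0.04,0,0,80]],
  ],
)

```text
t: 2.15
tcp_pos: [0.5131, 0.0261, 0.1356]
tool_rot: [0.595, 0.383, -0.593, 0.384]
force: [0.1, 0.2, 0.6]
finger_gap: 0.933
```

Run:
```python
from h import *
s=snap('side','side2');t=snap('top','top2')
print(manip.sense()['tcp_pos'],yaw(),delta((.5122,.0240,.066),-24.5))
a=cv2.resize(s['image'][200:400,240:440,::-1],None,fx=2,fy=2);b=cv2.resize(t['image'][180:380,180:380,::-1],None,fx=2,fy=2)
cv2.imwrite('pics/c2.png',np.hstack([a,b]))
```

```text
[0.51315923 0.02567106 0.13572049] -24.286572412690745 (array([ 2.789, -0.015,  0.079]), array([ 0.043, -0.009, -0.033]))
```

View pics/c2.png

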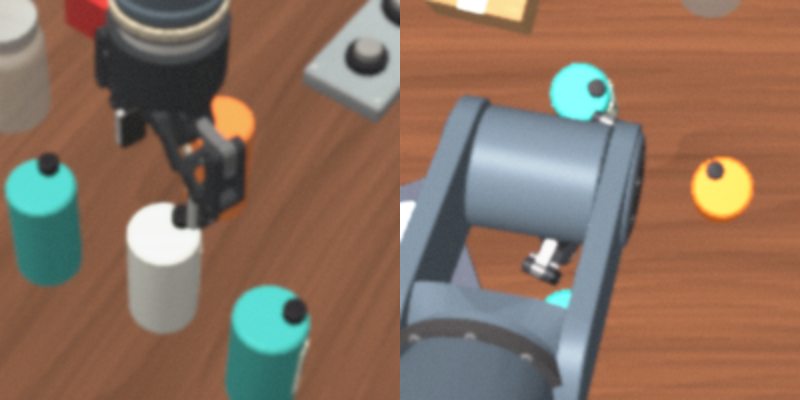

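The fingers straddle the lid: the near tip is at side (344,311) and the far tip at about (305,265). Going down.

>>> carry_out(
  commands=[
    [[1,0,0.06,0,0,0,80],[1.8,0,0.06,0,0,0,80],[2.5,0,0.06,0,0,0,80],[2.7,0,0.06,0,0,0,80],[2.7,0,0.06,0,0,0,80]],
  ],
)

```text
t: 2.75
tcp_pos: [0.5117, 0.024, 0.0669]
tool_rot: [-0.594, -0.383, 0.594, -0.383]
force: [-0.1, -0.8, -0.2]
finger_gap: 0.935
```

Run:
```python
from h import *
s=snap('side','side3')
print(manip.sense()['tcp_pos'],yaw(),delta((.5122,.0240,.066),-24.5))
cv2.imwrite('pics/c3.png',cv2.resize(s['image'][200:400,240:440,::-1],None,fx=3,fy=3))
```

```text
[0.51215138 0.02395346 0.0674284 ] -24.3253001025482 (array([ 0.057,  0.001, -0.002]), array([ 0.035, -0.003, -0.011]))
```

View pics/c3.png

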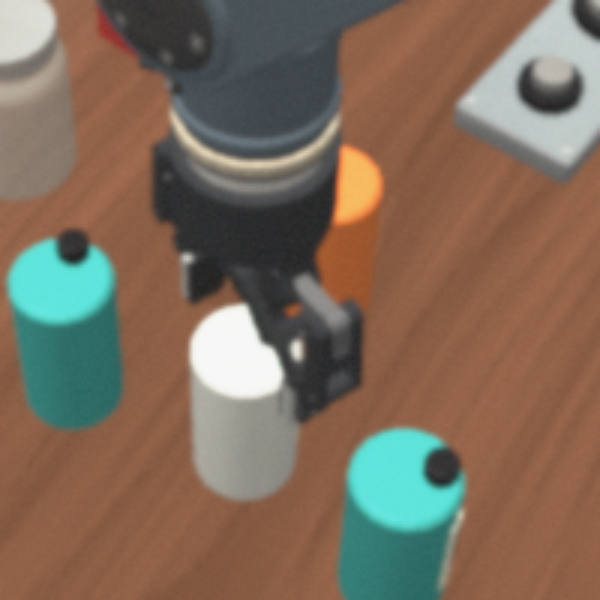

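>>> carry_out(
  commands=[
    [[0,0,0,0,0,0,65],[0,0,0,0,0,0,55],[0,0,0,0,0,0,45],[0,0,0,0,0,0,40],[0,0,0,0,0,0,40]],
  ],
  force=40,
)

```text
t: 3.3
tcp_pos: [0.5128, 0.0238, 0.0684]
tool_rot: [0.595, 0.383, -0.593, 0.384]
force: [0.6, -0.3, 6.6]
finger_gap: 0.63
```

>>> carry_out(
  commands=[
    [[0,0,0,0,0,0,40],[0,0,0,0,0,0,40],[-0.3,0,0,0,0,0,40],[-0.6,0,0,0,0,0,40],[-0.8,0,0,0,0,0,40]],
  ],
  force=50,
)

```text
t: 3.8
tcp_pos: [0.5116, 0.024, 0.0875]
tool_rot: [0.594, 0.383, -0.594, 0.383]
force: [0.4, -0.3, -3.4]
finger_gap: 0.619
```

Run:
```python
from h import *
s=snap('side','side4')
x=manip.sense();print(x['tcp_pos'],yaw(),x['finger_gap']*85.4,x['force'],x['ft_torque'])
cv2.imwrite('pics/c4.png',cv2.resize(s['image'][200:400,240:440,::-1],None,fx=3,fy=3))
```

```text
[0.51208005 0.02397484 0.08805357] -24.32191870123108 52.88645355799242 [-0.06671655 -0.26975782 -2.96750161] [-0.02487475  0.01769175  0.0493451 ]
```

View pics/c4.png

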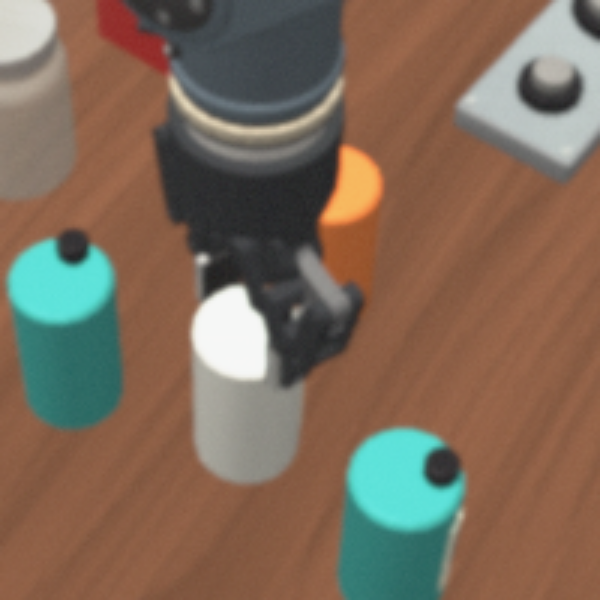

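It is held: opening 52.9 mm, about 3.3 N of weight. Lifting further, then carrying it over.

>>> carry_out(
  commands=[
    [[-0.8,0,0,0,0,0,40],[-1.6,0,0,0,0,0,40],[-2.4,0,0,0,0,0,40],[-2.4,0,0,0,0,0,40],[-2.4,0,0,0,0,0,40]],
  ],
)

```text
t: 4.35
tcp_pos: [0.5114, 0.024, 0.1467]
tool_rot: [0.594, 0.383, -0.594, 0.383]
force: [0.3, -0.4, -3.4]
finger_gap: 0.616
```

Run:
```python
from h import *
x=manip.sense();print(x['tcp_pos'],yaw(),x['finger_gap']*85.4,delta((.485,.2127,.15),-69.6))
```

```text
[0.51138613 0.0240281  0.14667637] -24.330035261441168 52.580718164097874 (array([-0.133, -4.071, -6.442]), array([ 9.054e+00, -1.000e-03, -1.000e-03]))
```

>>> carry_out(
  commands=[
    [[-0.1,-0.6,-1,1.5,0,0,40],[-0.1,-1.4,-2.2,3,0,0,40],[-0.1,-2.2,-3.4,4.5,0,0,40],[-0.1,-3,-4.6,6,0,0,40],[-0.1,-3.6,-5.6,7.5,0,0,40]],
  ],
)

```text
t: 4.85
tcp_pos: [0.4852, 0.1901, 0.1476]
tool_rot: [-0.685, -0.171, 0.688, -0.17]
force: [1.0, 0.1, -3.2]
finger_gap: 0.618
```

Run:
```python
from h import *
x=manip.sense();print(x['tcp_pos'],yaw(),x['finger_gap']*85.4,delta((.485,.2127,.15),-69.6))
```

```text
[0.48518745 0.19010972 0.14757504] -62.11239827514424 52.80630892841682 (array([-0.097, -0.802, -0.416]), array([1.498, 0.045, 0.016]))
```

>>> carry_out(
  commands=[
    [[0,-0.4,-0.2,0.8,0,0,40],[0,-0.8,-0.42,1.5,0,0,40],[0,-0.8,-0.42,1.5,0,0,40],[0.8,-0.8,-0.42,1.5,0,0,40],[1.3,-0.8,-0.42,1.5,0,0,40]],
  ],
)

```text
t: 5.35
tcp_pos: [0.486, 0.2104, 0.1151]
tool_rot: [-0.695, -0.127, 0.697, -0.127]
force: [-0.5, -0.4, -3.8]
finger_gap: 0.619
```

Run:
```python
from h import *
s=snap('side','side5');t=snap('top','top5')
x=manip.sense();print(x['tcp_pos'],yaw(),x['finger_gap']*85.4,delta((.485,.2127,.0794),-69.6))
for z in (x['tcp_pos'][2]-.0674,x['tcp_pos'][2]-.0674+.105):print(proj(s,[*x['tcp_pos'][:2],z]))
a=cv2.resize(s['image'][300:480,190:390,::-1],None,fx=2,fy=2);b=cv2.resize(t['image'][220:400,110:310,::-1],None,fx=2,fy=2)
cv2.imwrite('pics/c5.png',np.hstack([a,b]))
```

```text
[0.48482392 0.21009623 0.11430557] -69.32964942435086 52.80626101331798 (array([ 1.396, -0.094, -0.053]), array([0.054, 0.076, 0.01 ]))
[270.04755051 442.02319066]
[264.59649131 409.00124734]
```

View pics/c5.png

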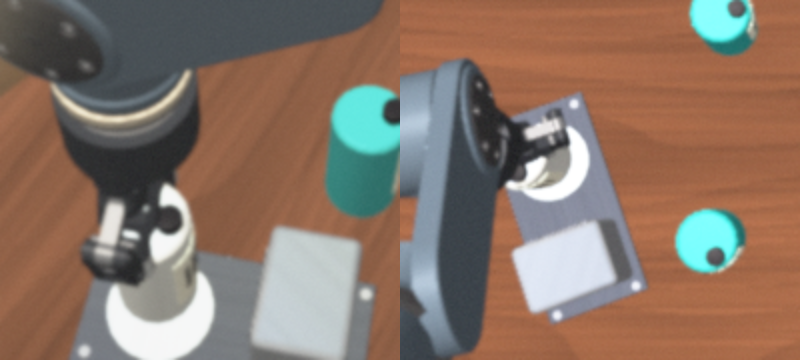

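The canister hangs over the stand with its plug (side 275,410) and label on the scanner side. Lowering.

>>> carry_out(
  commands=[
    [[0.4,-0.09,-0.05,0,0,0,40],[0.8,-0.09,-0.05,0,0,0,40],[1.1,-0.09,-0.05,0,0,0,40],[1.25,-0.09,-0.05,0,0,0,40],[1.3,-0.09,-0.05,0,0,0,40]],
  ],
)

```text
t: 5.95
tcp_pos: [0.4872, 0.2137, 0.0838]
tool_rot: [-0.695, -0.127, 0.696, -0.127]
force: [-0.2, -0.0, -3.2]
finger_gap: 0.62
```

Run:
```python
from h import *
x=manip.sense();print(x['tcp_pos'],yaw(),x['force'],delta((.485,.2127,.0794),-69.6))
```

```text
[0.48720223 0.21366554 0.08376661] -69.32589500075613 [-0.17384473 -0.01277776 -3.23871485] (array([0.175, 0.005, 0.096]), array([0.055, 0.011, 0.001]))
```

>>> carry_out(
  commands=[
    [[0.07,0,0.08,0.05,0,0,40],[0.13,0,0.08,0.05,0,0,40],[0.18,0,0.08,0.05,0,0,40],[0.18,0,0.08,0.05,0,0,40],[0.18,0,0.08,0.05,0,0,40]],
  ],
)

```text
t: 6.45
tcp_pos: [0.4861, 0.2132, 0.0807]
tool_rot: [0.696, 0.125, -0.695, 0.125]
force: [-1.0, -1.4, 4.6]
finger_gap: 0.625
```

Run:
```python
from h import *
s=snap('side','side6');t=snap('top','top6')
x=manip.sense();print(x['tcp_pos'],yaw(),x['force'],delta((.485,.2127,.0794),-69.6))
a=cv2.resize(s['image'][300:480,190:390,::-1],None,fx=2,fy=2);b=cv2.resize(t['image'][220:400,110:310,::-1],None,fx=2,fy=2)
cv2.imwrite('pics/c6.png',np.hstack([a,b]))
```

```text
[0.486127   0.21316243 0.08061234] -69.5779974066948 [-0.78286116 -0.51496495  5.13404135] (array([0.048, 0.002, 0.049]), array([ 0.004, -0.016, -0.003]))
```

View pics/c6.png

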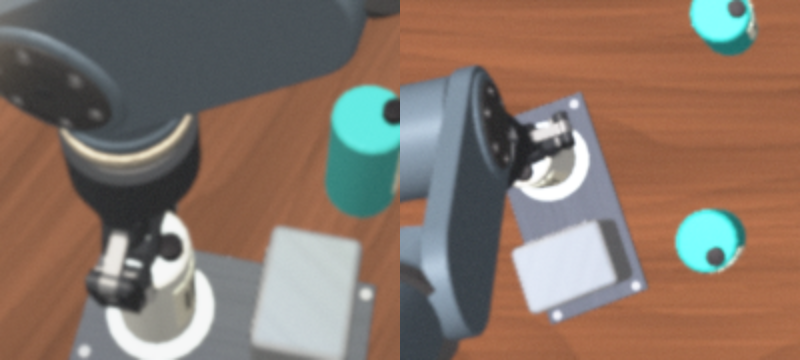

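It is seated: force went from -3.2 to +5 N, and the canister stands inside the white disc. Releasing.

>>> carry_out(
  commands=[
    [[0,0,0,0,0,0,56],[0,0,0,0,0,0,62],[0,0,0,0,0,0,70],[0,0,0,0,0,0,78],[0,0,0,0,0,0,78]],
  ],
)

```text
t: 7.05
tcp_pos: [0.4856, 0.2131, 0.0797]
tool_rot: [-0.696, -0.125, 0.696, -0.125]
force: [-0.2, 0.2, -0.4]
finger_gap: 0.912
```

>>> carry_out(
  commands=[
    [[0,0,0,0,0,0,80],[-0.5,0,0,0,0,0,80],[-1.5,0,0,0,0,0,80],[-3,0,0,0,0,0,80],[-4,0,0,0,0,0,80]],
  ],
)

```text
t: 7.55
tcp_pos: [0.4864, 0.2133, 0.1827]
tool_rot: [0.697, 0.125, -0.695, 0.125]
force: [1.1, 0.4, 0.2]
finger_gap: 0.937
```

Run:
```python
from h import *
x=manip.sense();print(x['tcp_pos'],yaw(),x['force'],x['finger_gap'],delta((.479,-.1,.2),-69.6))
```

```text
[0.48641934 0.21326819 0.18269572] -69.57523239439787 [1.0545937  0.41366125 0.1622632 ] 0.9367418732722592 (array([-0.7  , 11.64 ,  4.649]), array([ 0.005, -0.033, -0.005]))
```

>>> carry_out(
  commands=[
    [[-0.7,11.6,4.6,0,0,0,80],[-0.7,11.6,4.6,0,0,0,80],[-0.7,11.6,4.6,0,0,0,60],[-0.7,11.6,4.6,0,0,0,20],[-0.7,11.6,4.6,0,0,0,0]],
  ],
)

```text
t: 8.05
tcp_pos: [0.4802, -0.0383, 0.1951]
tool_rot: [0.696, 0.125, -0.695, 0.126]
force: [1.6, -0.3, 0.4]
finger_gap: 0.441
```

>>> carry_out(
  commands=[
    [[0,1.9,0.8,0,0,0,0],[0,1.9,0.8,0,0,0,0],[0,1.9,0.8,0,0,0,0],[0,1.9,0.8,0,0,0,0],[0,1.9,0.8,0,0,0,0]],
  ],
)

```text
t: 8.55
tcp_pos: [0.4779, -0.0863, 0.194]
tool_rot: [-0.696, -0.126, 0.696, -0.126]
force: [-0.7, 0.5, -0.9]
finger_gap: 0.001
```

```bash
cat > chk.py <<'E'
from meas import *
import sys
np.set_printoptions(precision=4,suppress=True)
k=sys.argv[1]
s=snap('side','side'+k);t=snap('top','top'+k)
x=manip.sense();print(x['tcp_pos'],yaw(),x['force'],x['finger_gap'],delta((.469,-.3828,.12),-69.6))
a=cv2.resize(s['image'][300:480,190:390,::-1],None,fx=2,fy=2);b=cv2.resize(t['image'][220:400,110:310,::-1],None,fx=2,fy=2)
cv2.imwrite('pics/c%s.png'%k,np.hstack([a,b]))
def cut(s,x0,x1,y0,y1,f):
    im=s['image'].astype(int);m=np.zeros(im.shape[:2],bool);m[y0:y1,x0:x1]=f(im)[y0:y1,x0:x1];return m
P=[]
for s_,bx in((t,(155,225,265,325)),(s,(220,320,370,479))):
    for b in blob(cut(s_,*bx,lambda i:i.max(2)<(120 if s_ is t else 70)),amin=8): print('dark',b[0],b[1],onz(s_,*b[1],.127))
    for b in blob(cut(s_,*bx,lambda i:i.min(2)>215),amin=100): print('white',b[0],b[1],circ(s_,b[2],.117))
E
python3 chk.py 7
```

```text
[ 0.4781 -0.0864  0.1939] -69.43078186445521 [-0.1184 -0.2922  0.1174] -0.0007058847519143812 (array([ 2.954, 10.973,  4.505]), array([0.034, 0.002, 0.003]))
dark 54 [171.76 305.48] [0.4714 0.2064 0.127 ]
white 1113 [177.89 298.28] (array([0.484 , 0.1963]), np.float64(0.08099420002398111))
dark 96 [274.76 422.52] [0.4715 0.2098 0.127 ]
white 1038 [260.02 423.35] (array([0.4875, 0.2151]), np.float64(0.05235349953064137))
white 630 [273.26 463.48] (array([0.457 , 0.2431]), np.float64(0.06410542254441391))
```

View pics/c7.png

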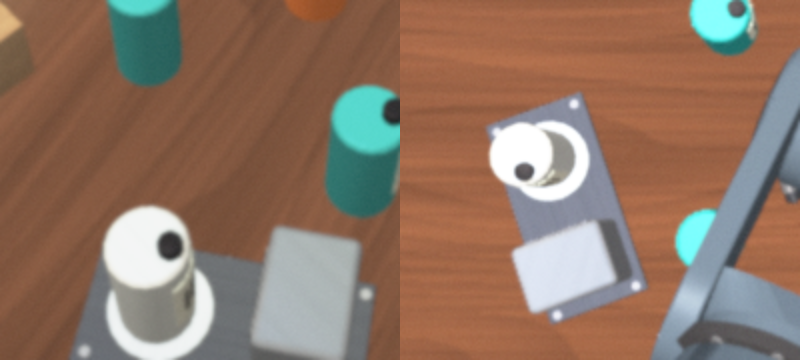

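Run:
```python
from meas import *
np.set_printoptions(precision=4,suppress=True)
t=load('top7');s=load('side7')
im=t['image'][265:330,145:225].copy(); g=cv2.resize(cv2.cvtColor(im,cv2.COLOR_RGB2GRAY),None,fx=4,fy=4,interpolation=cv2.INTER_CUBIC)
c=cv2.HoughCircles(g,cv2.HOUGH_GRADIENT,1,10,param1=80,param2=15,minRadius=50,maxRadius=72)
for u,v,r in c[0][:4]:
    p=[145+u/4-.4,265+v/4-.4];print(p,r/4,onz(t,*p,.117))
print('expected px',proj(t,(.4852,.2127,.117)))
pl=tri(t,(171.76,305.48),s,(274.76,422.52));print(pl)
d=pl[0][:2]-[.4852,.2127];print(np.degrees(np.arctan2(d[1],d[0])),np.linalg.norm(d))
```

```text
[np.float32(169.975), np.float32(297.225)] 15.925 [0.4863 0.2127 0.117 ]
[np.float32(182.725), np.float32(298.225)] 14.35 [0.4845 0.1899 0.117 ]
[np.float32(183.725), np.float32(303.225)] 17.025 [0.4756 0.1878 0.117 ]
[np.float32(185.475), np.float32(297.225)] 17.275 [0.4862 0.1851 0.117 ]
expected px [169.9523 297.8255]
(array([0.4722, 0.2079, 0.1224]), np.float64(0.0015050841766147596))
-159.95469567268495 0.013864713450295387
```

The canister is within about 1 mm of the stand's centre. The label sits at -160° and the reader at -159.8°, so it is placed well. Now to the large key.

>>> carry_out(
  commands=[
    [[0,10.97,4.5,0,0,0,0],[0,10.97,4.5,0,0,0,0],[0,10.97,4.5,0,0,0,0],[0,10.97,4.5,0,0,0,0],[0,10.97,4.5,0,0,0,0]],
  ],
)

```text
t: 9.15
tcp_pos: [0.4703, -0.3385, 0.1938]
tool_rot: [0.696, 0.126, -0.696, 0.126]
force: [0.9, -0.5, -0.3]
finger_gap: -0.001
```

>>> carry_out(
  commands=[
    [[0,2,0.8,0,0,0,0],[0,2,0.8,0,0,0,0],[1.5,2,0.8,0,0,0,0],[3,2,0.8,0,0,0,0],[3,2,0.8,0,0,0,0]],
  ],
)

```text
t: 9.65
tcp_pos: [0.4662, -0.3868, 0.1138]
tool_rot: [-0.694, -0.13, 0.698, -0.122]
force: [0.6, 1.1, -0.1]
finger_gap: 0.0
```

Run:
```python
from h import *
s=snap('side','side8')
x=manip.sense();print(x['tcp_pos'],x['force'],delta((.4695,-.3820,.06),-69.6))
cv2.imwrite('pics/c8.png',cv2.resize(s['image'][130:280,360:520,::-1],None,fx=4,fy=4))
```

```text
[ 0.467696   -0.38861851  0.1165629 ] [-0.5514547   0.77121429  0.48389499] (array([ 2.264, -0.207, -0.165]), array([0.022, 0.026, 0.078]))
```

View pics/c8.png

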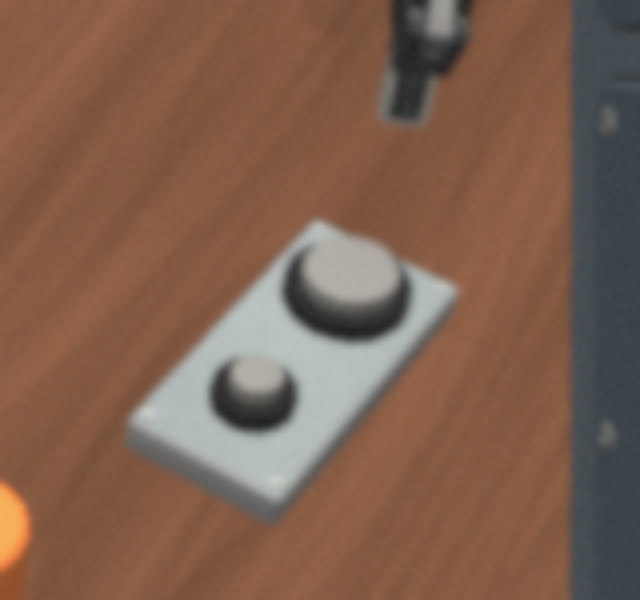

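Run:
```python
from h import *
np.set_printoptions(precision=4,suppress=True)
s=load('side8');t=load('top0')
print(proj(s,(.4677,-.3886,.1166)),proj(s,(.4695,-.382,.04)))
print(tri(s,(447.5,197.5),t,(491.0,307.4)),tri(s,(424.2,223.5),t,(444.3,302.3)))
```

```text
[457.2418 165.9975] [447.8832 197.2784]
(array([ 0.4695, -0.3798,  0.0411]), np.float64(0.00010722751092482806)) (array([ 0.4793, -0.2914,  0.0405]), np.float64(0.0004345986879769795))
```

>>> carry_out(
  commands=[
    [[0.8,-0.2,-0.17,0,0,0,0],[1.6,-0.2,-0.17,0,0,0,0],[2.2,-0.2,-0.17,0,0,0,0],[2.3,-0.2,-0.17,0,0,0,0],[2.3,-0.2,-0.17,0,0,0,0]],
  ],
)

```text
t: 10.2
tcp_pos: [0.4714, -0.3857, 0.062]
tool_rot: [0.696, 0.125, -0.696, 0.126]
force: [-1.3, -0.1, -0.4]
finger_gap: 0.002
```

Run:
```python
from h import *
x=manip.sense();print(x['tcp_pos'],x['force'],delta((.4695,-.3810,.04),-69.6))
```

```text
[ 0.47142758 -0.38568868  0.0620304 ] [-1.3055915  -0.14111731 -0.37514659] (array([ 0.881, -0.203,  0.007]), array([ 0.01 , -0.003, -0.01 ]))
```

>>> carry_out(
  commands=[
    [[0.5,-0.2,0,0,0,0,0],[0.8,-0.2,0,0,0,0,0],[0.9,-0.2,0,0,0,0,0],[1.0,-0.2,0,0,0,0,0],[1.04,-0.2,0,0,0,0,0]],
  ],
)

```text
t: 10.7
tcp_pos: [0.4694, -0.3813, 0.0356]
tool_rot: [0.696, 0.125, -0.696, 0.126]
force: [0.6, -0.2, 0.6]
finger_gap: 0.005
```

Run:
```python
from h import *
x=manip.sense();print(x['tcp_pos'],x['force'])
```

```text
[ 0.46941678 -0.38129452  0.03556224] [ 0.62847252 -0.20997575  0.57661432]
```

>>> carry_out(
  commands=[
    [[0.06,0,0,0,0,0,0],[0.12,0,0,0,0,0,0],[0.12,0,0,0,0,0,0],[0.12,0,0,0,0,0,0],[0.12,0,0,0,0,0,0]],
  ],
)

```text
t: 11.2
tcp_pos: [0.4692, -0.3809, 0.0324]
tool_rot: [0.696, 0.125, -0.696, 0.125]
force: [0.6, -0.6, 0.3]
finger_gap: -0.001
```

Run:
```python
from h import *
s=snap('side','side9')
x=manip.sense();print(x['tcp_pos'],x['force'])
cv2.imwrite('pics/c9.png',cv2.resize(s['image'][130:280,360:520,::-1],None,fx=4,fy=4))
```

```text
[ 0.46919862 -0.3808699   0.03242432] [-0.02991649 -0.28895665  0.2735141 ]
```

View pics/c9.png

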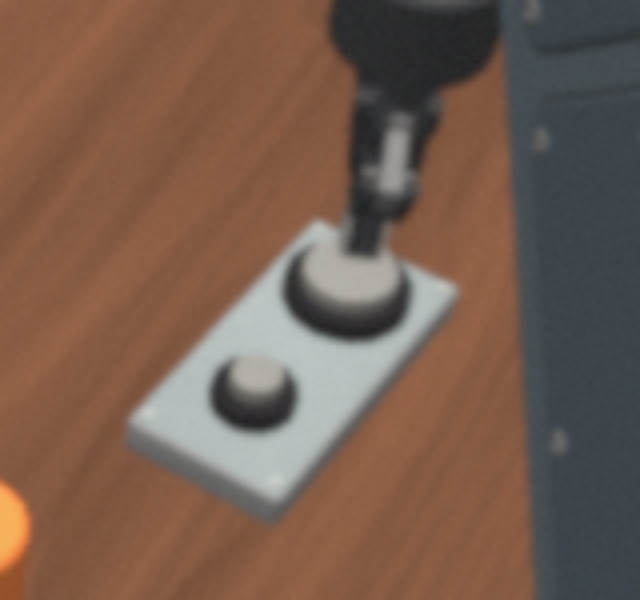

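No contact at z = 0.032. The tip is drawn about 7 px higher than its kinematics predict, so the side view's heights read high here. I'll keep going down slowly and watch the force.

>>> carry_out(
  commands=[
    [[0.06,0,0,0,0,0,0],[0.12,0,0,0,0,0,0],[0.12,0,0,0,0,0,0],[0.12,0,0,0,0,0,0],[0.12,0,0,0,0,0,0]],
  ],
)

```text
t: 11.75
tcp_pos: [0.4692, -0.3808, 0.0293]
tool_rot: [0.696, 0.125, -0.696, 0.125]
force: [1.1, 1.1, 0.3]
finger_gap: 0.003
```

Run:
```python
from h import *
x=manip.sense();print(x['tcp_pos'],x['force'])
s=load('side9');print(proj(s,(.4692,-.3809,.0324)),onz(s,451.3,193,.0324),onz(s,451.3,193,.04))
```

```text
[ 0.4691508  -0.38082935  0.02933227] [1.12506727 1.13737632 0.25283699]
[447.13787048 200.43920244] [ 0.47048461 -0.40531202  0.0324    ] [ 0.46850843 -0.39704941  0.04      ]
```

>>> carry_out(
  commands=[
    [[0.06,0,0,0,0,0,0],[0.12,0,0,0,0,0,0],[0.12,0,0,0,0,0,0],[0.12,0,0,0,0,0,0],[0.12,0,0,0,0,0,0]],
  ],
)

```text
t: 12.25
tcp_pos: [0.4692, -0.3808, 0.0263]
tool_rot: [-0.696, -0.125, 0.696, -0.125]
force: [-0.5, -0.6, -0.7]
finger_gap: 0.0
```

Run:
```python
from h import *
x=manip.sense();print(x['tcp_pos'],x['force'])
s=snap('side','side10');t=snap('top','top10')
a=cv2.resize(s['image'][130:280,360:520,::-1],None,fx=2.5,fy=2.5);b=cv2.resize(t['image'][250:400,380:540,::-1],None,fx=2.5,fy=2.5)
cv2.imwrite('pics/c10.png',np.hstack([a,b]))
```

```text
[ 0.46915111 -0.38083779  0.02631604] [-0.51868829 -0.6056158  -0.73376033]
```

View pics/c10.png

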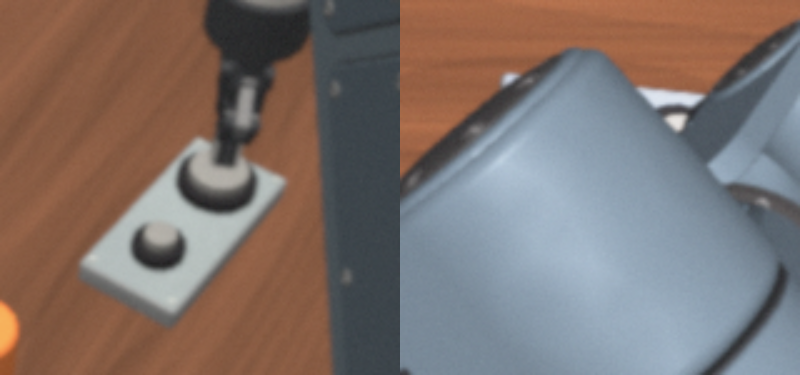

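>>> carry_out(
  commands=[
    [[0.06,0,0,0,0,0,0],[0.12,0,0,0,0,0,0],[0.12,0,0,0,0,0,0],[0.12,0,0,0,0,0,0],[0.12,0,0,0,0,0,0]],
  ],
)

```text
t: 12.85
tcp_pos: [0.4692, -0.3809, 0.0233]
tool_rot: [0.696, 0.125, -0.696, 0.125]
force: [-0.0, -0.5, 0.3]
finger_gap: 0.001
```

Run:
```python
from h import *
x=manip.sense();print(x['tcp_pos'],x['force'])
s=snap('side','side11')
cv2.imwrite('pics/c11.png',cv2.resize(s['image'][150:260,380:500,::-1],None,fx=5,fy=5,interpolation=cv2.INTER_CUBIC))
```

```text
[ 0.46915731 -0.38085266  0.02332132] [-0.00374252 -0.5453251   0.31606817]
```

View pics/c11.png

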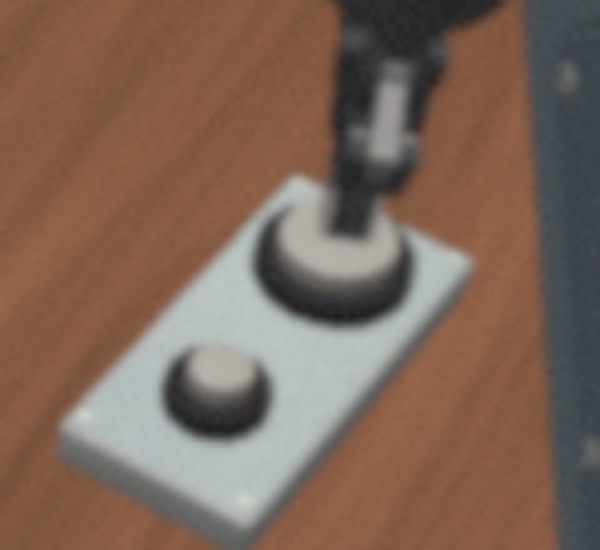

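The tip is now drawn at (449.6,197), over the key centre, with no force yet. Another 2.5 mm.

>>> carry_out(
  commands=[
    [[0.05,0,0,0,0,0,0],[0.1,0,0,0,0,0,0],[0.1,0,0,0,0,0,0],[0.1,0,0,0,0,0,0],[0.1,0,0,0,0,0,0]],
  ],
)

```text
t: 13.4
tcp_pos: [0.4691, -0.3808, 0.0208]
tool_rot: [-0.696, -0.125, 0.696, -0.125]
force: [-0.3, -0.2, 0.7]
finger_gap: 0.001
```

Run:
```python
from h import *
x=manip.sense();print(x['tcp_pos'],x['force'])
```

```text
[ 0.46911619 -0.38081985  0.02081575] [-0.26285413 -0.17126511  0.66229614]
```

>>> carry_out(
  commands=[
    [[0.05,0,0,0,0,0,0],[0.1,0,0,0,0,0,0],[0.1,0,0,0,0,0,0],[0.1,0,0,0,0,0,0],[0.1,0,0,0,0,0,0]],
  ],
)

```text
t: 13.9
tcp_pos: [0.4692, -0.3809, 0.0185]
tool_rot: [0.696, 0.125, -0.696, 0.125]
force: [-0.3, 0.8, 3.2]
finger_gap: 0.001
```

Run:
```python
from h import *
x=manip.sense();print(x['tcp_pos'],x['force'])
s=snap('side','side12')
cv2.imwrite('pics/c12.png',cv2.resize(s['image'][150:260,380:500,::-1],None,fx=5,fy=5,interpolation=cv2.INTER_CUBIC))
```

```text
[ 0.46918886 -0.38089196  0.01849531] [-0.32115922  0.77431834  3.21221975]
```

View pics/c12.png

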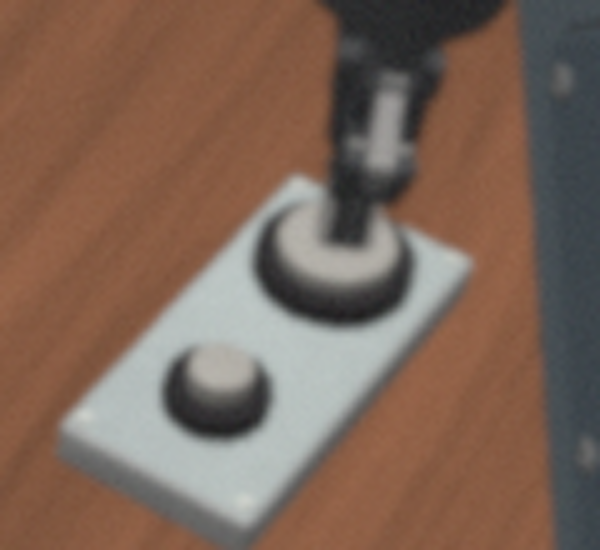

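Contact at 3.2 N, with the key starting to sink. Pressing on to the bottom.

>>> carry_out(
  commands=[
    [[0.06,0,0,0,0,0,0],[0.12,0,0,0,0,0,0],[0.16,0,0,0,0,0,0],[0.18,0,0,0,0,0,0],[0.18,0,0,0,0,0,0]],
  ],
)

```text
t: 14.45
tcp_pos: [0.4692, -0.3809, 0.0146]
tool_rot: [0.696, 0.125, -0.696, 0.125]
force: [-1.1, 0.6, 8.2]
finger_gap: 0.001
```

Run:
```python
from h import *
x=manip.sense();print(x['tcp_pos'],x['force'])
s=snap('side','side13')
cv2.imwrite('pics/c13.png',cv2.resize(s['image'][150:260,380:500,::-1],None,fx=5,fy=5,interpolation=cv2.INTER_CUBIC))
```

```text
[ 0.46922333 -0.38089557  0.01455599] [-1.14461588  0.64960049  8.19145784]
```

View pics/c13.png

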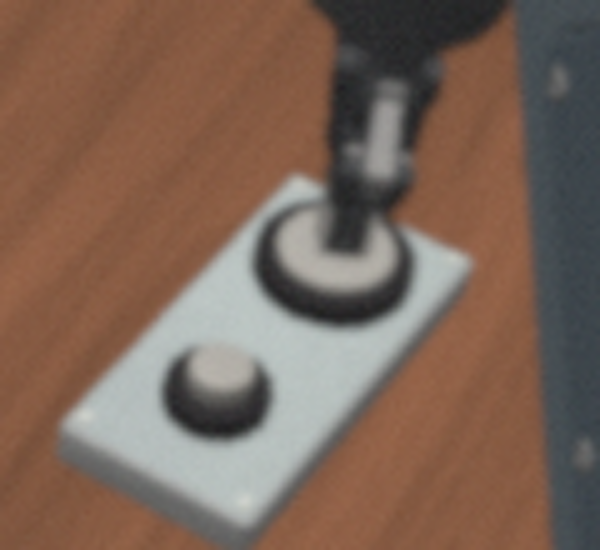

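The key is fully down: 8.2 N, and its face has sunk into the ring. Releasing upward, then moving to the small key.

>>> carry_out(
  commands=[
    [[-0.5,0,0,0,0,0,0],[-1.2,0,0,0,0,0,0],[-2,0,0,0,0,0,0],[-2,0,0,0,0,0,0],[-2,0,0,0,0,0,0]],
  ],
)

```text
t: 15.0
tcp_pos: [0.4692, -0.3809, 0.064]
tool_rot: [0.696, 0.125, -0.696, 0.126]
force: [0.4, 0.3, 0.7]
finger_gap: 0.003
```

Run:
```python
from h import *
x=manip.sense();print(x['tcp_pos'],x['force'],delta((.4793,-.2914,.06),-69.6))
```

```text
[ 0.4692158  -0.38087732  0.06398902] [0.43156632 0.26085198 0.70503581] (array([ 0.158, -3.213, -1.627]), array([ 0.004, -0.002, -0.006]))
```

>>> carry_out(
  commands=[
    [[0,-1.2,-0.6,0,0,0,0],[0,-2.4,-1.2,0,0,0,0],[0,-3.2,-1.63,0,0,0,0],[0,-3.2,-1.63,0,0,0,0],[0,-3.2,-1.63,0,0,0,0]],
  ],
)

```text
t: 15.5
tcp_pos: [0.4793, -0.2913, 0.063]
tool_rot: [-0.696, -0.126, 0.696, -0.126]
force: [-0.9, -0.8, -0.4]
finger_gap: 0.0
```

>>> carry_out(
  commands=[
    [[0.5,0,0,0,0,0,0],[1,0,0,0,0,0,0],[1.5,0,0,0,0,0,0],[1.5,0,0,0,0,0,0],[1.5,0,0,0,0,0,0]],
  ],
)

```text
t: 16.0
tcp_pos: [0.4789, -0.2916, 0.0254]
tool_rot: [-0.696, -0.126, 0.696, -0.125]
force: [-0.4, -0.5, 0.1]
finger_gap: 0.0
```

Run:
```python
from h import *
x=manip.sense();print(x['tcp_pos'],x['force'],delta((.4793,-.2914,.0205),-69.6))
s=snap('side','side14')
cv2.imwrite('pics/c14.png',cv2.resize(s['image'][150:260,380:500,::-1],None,fx=5,fy=5,interpolation=cv2.INTER_CUBIC))
```

```text
[ 0.47886822 -0.29163685  0.02538051] [-0.44945911 -0.54567524  0.10882122] (array([ 0.195, -0.003, -0.02 ]), array([-0.002,  0.01 ,  0.018]))
```

View pics/c14.png

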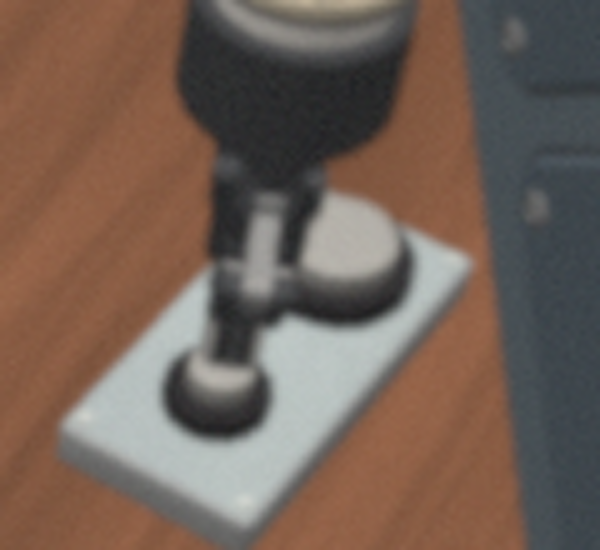

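The large key is up again and the tip is over the small key, at (230,362) in the crop against the key's (222,368). Pressing.

>>> carry_out(
  commands=[
    [[0.1,0,0,0,0,0,0],[0.2,0,0,0,0,0,0],[0.3,0,0,0,0,0,0],[0.4,0,0,0,0,0,0],[0.44,0,0,0,0,0,0]],
  ],
)

```text
t: 16.55
tcp_pos: [0.4797, -0.2919, 0.0156]
tool_rot: [0.696, 0.125, -0.696, 0.126]
force: [-0.9, -0.5, 4.0]
finger_gap: -0.003
```

Run:
```python
from h import *
x=manip.sense();print(x['tcp_pos'],x['force'])
s=snap('side','side15')
cv2.imwrite('pics/c15.png',cv2.resize(s['image'][150:260,380:500,::-1],None,fx=5,fy=5,interpolation=cv2.INTER_CUBIC))
```

```text
[ 0.47971208 -0.29187152  0.01558564] [-0.87179373 -0.50741444  4.0415163 ]
```

View pics/c15.png

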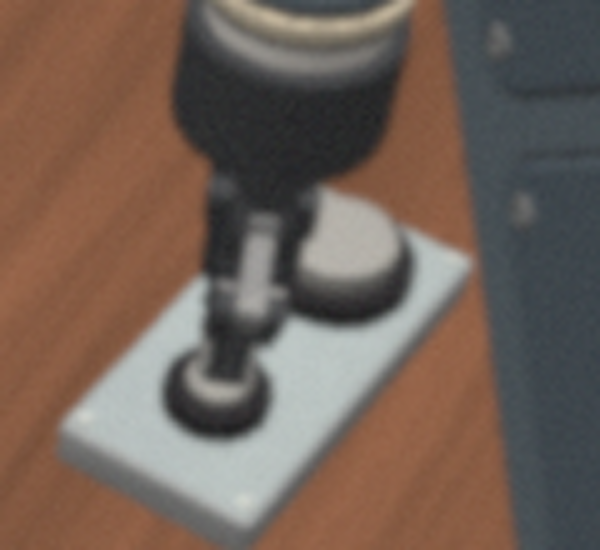

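A little further, to reach the bottom.

>>> carry_out(
  commands=[
    [[0.06,0,0,0,0,0,0],[0.1,0,0,0,0,0,0],[0.14,0,0,0,0,0,0],[0.14,0,0,0,0,0,0],[0.14,0,0,0,0,0,0]],
  ],
)

```text
t: 17.1
tcp_pos: [0.4798, -0.2919, 0.0143]
tool_rot: [0.696, 0.125, -0.696, 0.126]
force: [-2.8, 2.6, 20.0]
finger_gap: 0.003
```

Run:
```python
from h import *
x=manip.sense();print(x['tcp_pos'],x['force'])
```

```text
[ 0.47977138 -0.29190218  0.01433995] [-2.8336583   2.57113362 19.96611179]
```

Bottomed at 20 N. Releasing and checking.

>>> carry_out(
  commands=[
    [[-0.5,0,0,0,0,0,0],[-1.5,0,0,0,0,0,0],[-3,0,0,0,0,0,0],[-4,0,0,0,0,0,0],[-4,0,0,0,0,0,0]],
  ],
)

```text
t: 17.6
tcp_pos: [0.4814, -0.2933, 0.1151]
tool_rot: [0.697, 0.123, -0.694, 0.127]
force: [0.7, -0.2, -0.3]
finger_gap: -0.002
```

```bash
python3 chk.py 16
python3 - <<'E'
from h import *
s=load('side16');x=manip.sense();print(x['t'],x['qd'].round(3))
t=load('top16')
print('plug diff vs c7: see dark')
cv2.imwrite('pics/full16.png',s['image'][:,:,::-1])
E
```

```text
[ 0.4793 -0.2915  0.1119] -69.5761608157444 [ 0.026  -0.2813 -0.2207] -9.279514292053491e-05 (array([-0.324,  3.281,  1.66 ]), array([ 0.005, -0.001, -0.002]))
dark 55 [171.82 305.53] [0.4713 0.2063 0.127 ]
white 1119 [177.87 298.28] (array([0.4848, 0.1962]), np.float64(0.08170018771908175))
dark 96 [274.76 422.52] [0.4715 0.2098 0.127 ]
white 1059 [260.07 423.46] (array([0.4875, 0.2152]), np.float64(0.05270920602289375))
white 646 [273.22 463.45] (array([0.457 , 0.2431]), np.float64(0.06428541417165637))
17.7 [-0.003  0.031  0.022  0.     0.001 -0.001]
plug diff vs c7: see dark
```

View pics/full16.png

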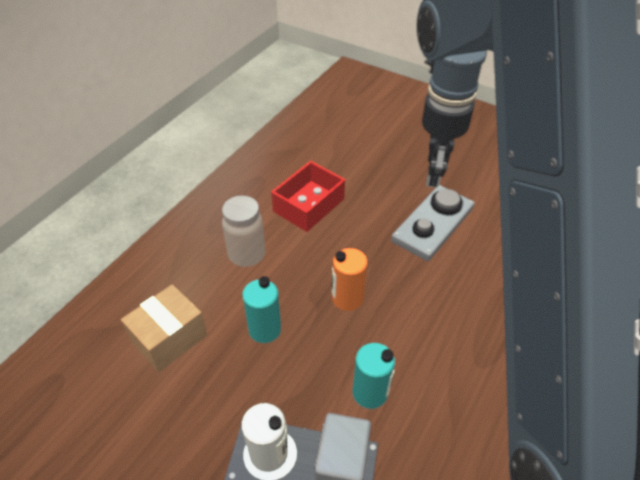

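The canister (plug at 275,422) hasn't moved, both keys are up at (447,201) and (424,227), and nothing else has shifted. Handing in.

```bash
python3 -c "
from h import *
print(manip.sign_off())"
```

```text
the job is handed in; nothing more can be done
None
```

I stood the plain metal canister on the reader's stand, let go of it, pressed and released the large key, then pressed and released the small key. The job was handed in at about 17.7 s; `sign_off` reports no verdict.

**Canister:** it stands within about 1–2 mm of the stand's centre. The label direction measured -160.0°, against the reader's -159.8°. Its plug stayed within 0.1 px from before the presses to after them.

**Keys:** the large key gave 8.2 N at the bottom and the small key 20 N, against about 5 N for fully down. In the last picture both keys were up, the gripper was clear of everything, and the jar, bin, carton and look-alikes had not visibly moved.

**Disagreement:** I put the key tops at 41 mm from the two views. Contact only came at a reported TCP height of about 20 mm, with the tip drawn about 7 px higher than the reported pose predicts. I never explained this, so I went down in small steps and judged the presses by force and picture.

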